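# Lay the needle holder and the caliper in the instrument tray

## Robot

A 6-joint arm with a two-finger parallel gripper is mounted at the origin on the work surface. World frame = base frame: x ahead of the robot, y to its left, z up, the work surface at z = 0. Lengths are in m, angles in rad, forces in N, time in s.
With the tool pointing down it reaches from about 0.325 to 0.85 m from the base axis. Payload 15.5 kg.
Tool frame: the origin (TCP) lies at the very end of the fingers, on their centre line; the grasp point (between the pads) lies 19 mm behind it (r.hold_point_z is the distance from the TCP to the grasp point, in m); z points along the fingers, y is the line along which they close (so a half turn about z gives the same grasp; the last joint's range is limited). The gripper opens to 91 mm and grips with 3 to 60 N. Pads are 32 mm wide; open, the fingers measure 118 mm over their backs; the gripper's body (76 mm by 178 mm) begins 60 mm behind the grasp point.
Start: joints at [-1.214, 0.494, 1.345, -0, 1.302, -0.096], TCP at [0.273, -0.562, 0.214] pointing down, gripper open.
Joint ranges: [-2.91, 2.91], [-0.82, 2.16], [0.22, 2.67], [-1.22, 4.37], [0.12, 2.79], [-3.08, 3.08]. Speed limits (rad/s): [1.89, 1.89, 2.57, 3.01, 3.01, 3.01].

## Interface

Orientations are given as a rotation vector (axis times angle).
In Python, from bench import r gives the robot as it stands.
- The arm moves only by the shell command python3 -m crank 'ROWS' [OPENING]. ROWS is JSON, a list of rows, each a list of 2 entries, a list of its own where there are three numbers: the shift along the tool's x, y, z in m, then the turn about the tool's z in degrees. In form: [[[x, y, z], twist], ...]. A call has 1 to 10 rows; each row is the pose to reach, as a shift and turn from the pose commanded when the call began, along the tool's axes at that moment; what a row does not reach only later rows make up. A row lasts 1/10 s, in which the tool goes at most 50 mm and 8.59 degrees, less where a joint would pass 70% of its speed; a pose out of reach is approached as far as the arm can. A call with a gripper value outside its range is refused whole. OPENING is the gripper command: -1 is shut, 1 is fully open, values between are in proportion, set as the call begins (- or left out, the last holds). The fingers move at their own pace and stop on an object; the grip force is fixed at half the most. Time passes only in rows, so rows that repeat a pose let the fingers close. It gives the time, the measured TCP pose, the force, the opening and the grip force at its end, in the units of the state.
- r.get_state(): the state, without advancing time (a new reading comes with each control period).
- r.get_image(name): name is "scene" or "top" or "wrist"; returns a dict with "pixels" (384x512x3 uint8, red, green, blue), "K" (3x3 intrinsics, pixels), "k1" (the pictures are not rectified: a ray, as slopes to the right and down, at radius r is drawn at 1 + k1 r^2 times it, then the intrinsics apply), "R" (3x3) and "t" (3): a world point X has camera coordinates R X + t; the wrist camera has in their place "hand_eye" (4x4, takes a point from camera to tool coordinates, whose origin is the TCP and whose axes are the flange's). Camera axes: x right, y down, z forward; pixel columns grow to the right and rows downward; lengths in m; the calibration is good to about 2 mm. A picture is of the moment at which its call begins: read the wrist's pose just before it. There is no depth.
- r.finish_job(): hands the job in; it is judged then, once.
Trained networks look in a picture, given as the dict that the camera call returned (one of the last four; its "shot" number tells which), for a name from the list of things; names that differ only in an ending like _2 or _b are one class to them, and where a whole thing is asked for, a point or a joint stands for the part that bears it (a point fixed in the world has none). Each returns a list of dicts, best first, with "conf" (0 to 1); they miss things now and then, are a little off and sometimes report something else, mostly with a low value. They report only what shows in the picture. A call takes as long as a camera call. They do not tell look-alikes from the thing itself.
- r.masks_of(picture, query): "region" (384x512 bool, what is visible of it) and "extent" ([left, top, width, height] in pixels, round what is visible of it).
- r.tip_of(picture, query): "point" ([column, row] in pixels: a listed point, or the origin of a listed thing).
The state is a dict: "t": time; "joint_positions": joint angles; "qd": joint speeds; "tau": joint torques, N m; "position": TCP position; "ee_rot": TCP orientation; "force": force on the tool from outside, world axes, zero at the start; "torque": the same for the moment, N m; "opening": finger opening in m; "grip_force": force on a finger pad.
Only numpy, scipy, OpenCV 4.12 (cv2) and the standard library are available. Lean on these libraries where they do the work, as an engineer would, in place of code of your own. Each camera call takes 0.05 s, during which the arm holds its last target. There are 200 camera calls.

## Task

The eye-surgery practice is over: put two instruments away in the white instrument tray. Lay the spring-handled needle holder in the empty one of its two long side-by-side compartments, and the sliding caliper in the single compartment that runs crosswise at the tray's end. Each should lie flat on the compartment's floor, right way up and straight along it, either end first; set them down gently, do not drop them.

Things in the scene. Friction and masses are not known exactly. Their poses are not given: they have to be found in the camera images.
- needle_holder: Steel needle holder, loose on the blue mat (mat top 3 mm above the work surface): two bowed flat spring handles, joined at the rear, tapering to a narrow jaw. 135 long, 16 wide, 10 mm high, 45 g, rigid. Origin: centre of its underside. x: along it to the jaw; z: up. Near the origin (x -16 to +14 mm) its outer faces are parallel, 16 mm apart: grip there across y.
- caliper: Steel sliding caliper, loose on the blue mat: straight marked beam 125 long, 12 wide, 9 mm high; at one end a dark locked slider and two cross jaws, reaching from 24 mm at -y to 16 mm at +y. 60 g, rigid. Origin: beam's centre line, mid-length, underside. x: along the beam to the jaws; z: up. Beam bare from x = -62 to +22 mm: grip it across y near the origin.
- long_bay (a point): Centre of the floor of the white tray's empty long compartment, the one nearer the robot (the other holds forceps). Tray 160 x 248 mm, 11 mm high, fixed on the mat; this floor is 6 mm above the work surface. The compartment is 160 mm long along this frame's y, 74 mm wide along x inside; walls 4 mm thick, 8 mm higher than the floor. z: up.
- cross_bay (a point): Centre of the floor of the crosswise compartment at the tray's left end (its +y), 122 mm along y and 39 mm along x from long_bay. 152 mm long along this frame's x, 76 mm wide along y inside; floor 6 mm above the work surface, walls 4 mm thick, 8 mm higher than the floor. z: up.
There are look-alikes about, which are no part of the job. What is shaped like the needle_holder but brown or turquoise is not meant.

How it is judged:
At the end, for the whole second after the job is handed in: Needle holder in the empty long compartment, caliper in the crosswise one, both released and still: origin within 20 mm of the centre along the compartment and 32 mm across, underside within 5 mm of the floor, right way up and level within 0.1 rad, straight within 15 degrees, either way round (y of needle_holder in the frame of long_bay between -0.02 and 0.02 m and x of needle_holder in the frame of long_bay between -0.032 and 0.032 m and z of needle_holder in the frame of long_bay between -0.003 and 0.005 m and angle between the x axis of needle_holder and the y axis of long_bay, either way round below 0.262 rad and angle between each of needle_holder, caliper's own z axis and vertical below 0.1 rad and linear speed of each of needle_holder, caliper below 0.02 m/s and angular speed of each of needle_holder, caliper below 0.2 rad/s and x of caliper in the frame of cross_bay between -0.02 and 0.02 m and y of caliper in the frame of cross_bay between -0.032 and 0.032 m and z of caliper in the frame of cross_bay between -0.003 and 0.005 m and angle between the x axis of caliper and the x axis of cross_bay, either way round below 0.262 rad); the robot touches nothing.
It fails at once if the needle holder is dropped into its compartment (falls free faster than 0.75 m/s, about 30 mm) (contact force between the fingers and needle_holder below 0.01 N and horizontal distance between needle_holder and long_bay below 0.1 m and linear speed of needle_holder above 0.75 m/s).
It fails at once if the caliper is dropped into its compartment (falls free faster than 0.75 m/s, about 30 mm) (contact force between the fingers and caliper below 0.01 N and horizontal distance between caliper and cross_bay below 0.1 m and linear speed of caliper above 0.75 m/s).
It also fails if it takes over 53 s, if anything falls off the work surface, if the arm or the gripper's body presses on something with over 40 N, if the wrist force passes 120 N, or if a joint passes its speed limit or range.

## Working session

There is one attempt and no reset: what is moved stays moved. The work goes in short steps, Python scripts to look and compute and a shell command to move; the robot and the scene stay as the last step left them, time stands still between calls to the robot, and variables do not carry over. Pictures are saved under pics/ and viewed, at most 10 in all, crops included, and the job is handed in when it is done.

```bash
mkdir -p pics; cat > h.py <<'E'
import numpy as np, cv2
from scipy.spatial.transform import Rotation as R
from bench import r
def save(im,n): cv2.imwrite(f'pics/{n}.png',im['pixels'][:,:,::-1])
def ray(im,uv,st=None):
    K=np.array(im['K']);k=im['k1'];x=(uv[0]-K[0,2])/K[0,0];y=(uv[1]-K[1,2])/K[1,1]
    a,b=x,y
    for _ in range(20):
        s=1+k*(a*a+b*b);a,b=x/s,y/s
    d=np.array([a,b,1.])
    if 'R' in im and im.get('R') is not None:
        Rm=np.array(im['R']);return -Rm.T@np.array(im['t']),Rm.T@d
    H=np.array(im['hand_eye']);T=R.from_rotvec(st['ee_rot']).as_matrix()
    return np.array(st['position'])+T@H[:3,3],T@H[:3,:3]@d
def at(im,uv,z,st=None):
    o,d=ray(im,uv,st);return o+d*(z-o[2])/d[2]
def axis(im,m,z,st=None):
    v,u=np.nonzero(m);p=np.array([at(im,q,z,st)[:2] for q in list(zip(u,v))[::3]])
    c=p.mean(0);w,V=np.linalg.eigh(np.cov((p-c).T));a=V[:,1];t=(p-c)@a
    return c,np.degrees(np.arctan2(a[1],a[0])),t.min(),t.max(),c+a*(t.min()+t.max())/2
E
python3 - <<'E'
from h import *
st=r.get_state();print(st)
for n in ['top','scene']:
    im=r.get_image(n);save(im,n)
    for q in ['needle_holder','caliper']:
        for d in r.masks_of(im,q): print(n,q,round(d['conf'],2),d['extent'],*[np.round(x,3) for x in axis(im,d['region'],.01)])
    for q in ['needle_holder','caliper','long_bay','cross_bay']:
        for d in r.tip_of(im,q): print(n,q,round(d['conf'],2),d['point'],at(im,d['point'],.006).round(3))
E
```

```text
{'t': 0.0, 'joint_positions': array([-1.21348427e+00,  4.94193830e-01,  1.34615367e+00,  1.56936314e-05,
        1.30251676e+00, -9.55261307e-02]), 'qd': array([-1.55918782e-03, -6.63933098e-05, -1.37052249e-03,  7.01772834e-04,
        6.77766472e-05, -2.65187827e-03]), 'tau': array([-9.49862697e-04, -8.78830719e+01, -3.81838059e+01,  7.07750721e-02,
        5.35733392e-02, -1.92323478e-04]), 'position': array([ 0.27330225, -0.56163294,  0.21332402]), 'ee_rot': array([-3.06017925e+00, -7.04964604e-01,  2.37045899e-04]), 'force': array([0.3545543 , 0.82297606, 0.51876828]), 'torque': array([-0.01910765, -0.04180547, -0.05304342]), 'grip_force': 0.0, 'opening': 0.09096746846262624}
top needle_holder 0.67 [331.7, 144.0, 9.1, 44.0] [ 0.544 -0.217] 166.747 -0.026 0.03 [ 0.543 -0.216]
top needle_holder 0.42 [376.2, 88.4, 12.1, 43.6] [ 0.66  -0.337] 167.46 -0.068 0.056 [ 0.666 -0.339]
top caliper 0.87 [282.5, 123.9, 20.9, 44.5] [ 0.578 -0.092] 159.53 -0.046 0.076 [ 0.564 -0.087]
top needle_holder 0.63 [338.0, 160.8] [ 0.519 -0.218  0.006]
top needle_holder 0.43 [378.0, 110.4] [ 0.657 -0.33
[... 236 characters left out ...]
eedle_holder 0.87 [153.3, 185.4, 37.1, 30.8] [ 0.523 -0.217] 173.42 -0.068 0.063 [ 0.526 -0.218]
scene needle_holder 0.8 [61.5, 205.8, 53.6, 38.3] [ 0.666 -0.34 ] 169.376 -0.068 0.065 [ 0.668 -0.34 ]
scene needle_holder 0.5 [188.5, 133.4, 46.7, 9.7] [ 0.238 -0.271] 102.577 -0.064 0.061 [ 0.238 -0.272]
scene caliper 0.69 [186.6, 208.0, 50.3, 40.4] [ 0.578 -0.092] 160.592 -0.05 0.078 [ 0.565 -0.087]
scene needle_holder 0.96 [86.2, 223.0] [ 0.667 -0.343  0.006]
scene needle_holder 0.64 [171.4, 199.5] [ 0.525 -0.219  0.006]
scene needle_holder 0.52 [209.7, 136.5] [ 0.234 -0.276  0.006]
scene caliper 0.7 [214.7, 225.8] [ 0.564 -0.087  0.006]
scene cross_bay 0.62 [374.4, 251.2] [0.505 0.237 0.006]
```

View pics/top.png

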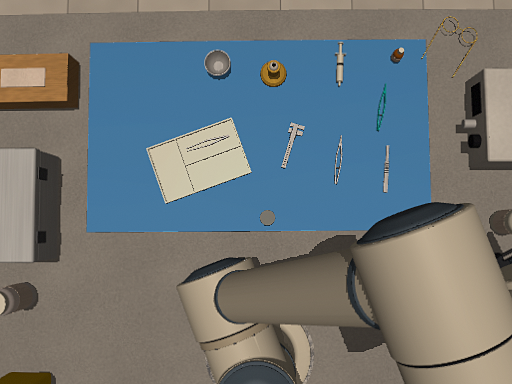

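View pics/scene.png

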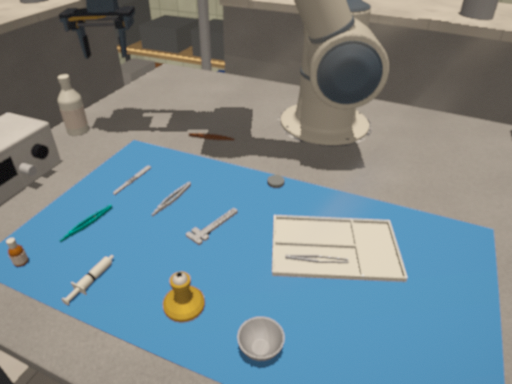

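The top view shows the white tray with corners at about (147,149), (233,118), (251,172) and (165,203), and the caliper at (291,146). Things that could pass for the needle holder:
- top (338,160): steel, bowed
- top (381,108): turquoise
- scene (212,136): brown, by the base
- top (387,168): a scalpel
- top (208,143): forceps in the tray

I choose the steel one at (338,160). Next I'll check it in a crop and fit the tray.

```bash
python3 - <<'E'
from h import *
im=r.get_image('top');p=im['pixels']
cv2.imwrite('pics/crop.png',cv2.resize(p[105:215,135:410,::-1],None,fx=2.9,fy=2.9,interpolation=cv2.INTER_CUBIC))
hsv=cv2.cvtColor(p,cv2.COLOR_RGB2HSV);m=((hsv[:,:,1]<70)&(hsv[:,:,2]>150)).astype(np.uint8)
m[:, :135]=0;m[:,262:]=0;m[:110]=0;m[208:]=0
c=max(cv2.findContours(m,cv2.RETR_EXTERNAL,cv2.CHAIN_APPROX_NONE)[0],key=cv2.contourArea)
P=np.array([at(im,q[0],.014)[:2] for q in c]).astype(np.float32)
rc=cv2.minAreaRect(P);b=cv2.boxPoints(rc);print(rc,b.round(3))
C=np.array(rc[0]);e=b-np.roll(b,1,0);L=max(e,key=np.linalg.norm);L=L/np.linalg.norm(L);L*=np.sign(L[1]) # tray +y
X=np.array([L[1],-L[0]])
print('y axis',L,'deg',np.degrees(np.arctan2(L[1],L[0])))
# tray: y extents 248: walls 4, long 160, wall 4, cross 76, wall 4 ; long bay centre = -124+4+80=-40 ; x -39
lb=C+X*-.039+L*-.040;cb=C+L*.082
print('long',lb,'cross',cb)
E
```

```text
((0.5249699354171753, 0.16310621798038483), (0.16112273931503296, 0.25000327825546265), 19.768049240112305) [[0.407 0.253]
 [0.491 0.018]
 [0.643 0.073]
 [0.559 0.308]]
y axis [-0.3382133   0.94106954] deg 109.76805
long [0.50179675 0.11227312] cross [0.49723644 0.24027392]
```

View pics/crop.png

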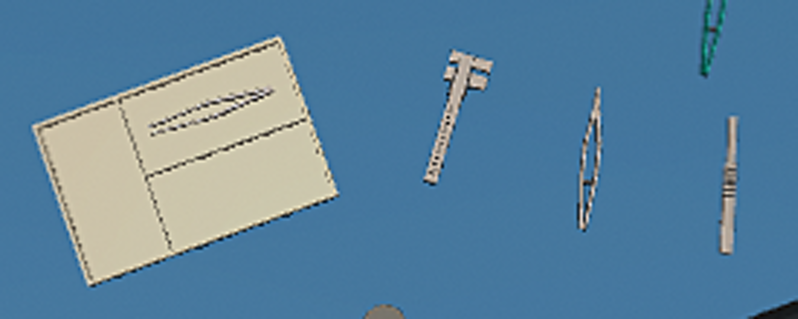

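The crop shows the steel holder at (590,160), the caliper at (460,120) with its jaws at the top, the turquoise look-alike at (712,35) and the scalpel at (730,185). The fitted tray measures 161 x 250 mm, which matches the stated size. The choice of holder stands.

```bash
cat >> h.py <<'E'
def plan(p,axis_deg=None,cmd=None):
    """shift in tool axes and twist to bring TCP to p with closing line (tool y) perpendicular to axis_deg"""
    st=r.get_state();T=R.from_rotvec(st['ee_rot']).as_matrix()
    s=T.T@(np.array(p)-st['position'])
    cur=np.degrees(np.arctan2(T[1,1],T[0,1]))
    w=None
    if axis_deg is not None:
        w=-(axis_deg+90-cur); w=(w+90)%180-90
    print('shift',s.round(4),'twist',w,'or +-180; j6',st['joint_positions'][5],'pos',st['position'].round(4),'tilt',T[:,2].round(3),'yang',cur)
E
python3 - <<'E'
from h import *
im=r.get_image('wrist');print(np.array(im['hand_eye']).round(3),im['K'])
plan([.525,-.218,.18],-9)
E
```

```text
[[ 0.002 -0.96  -0.28   0.081]
 [ 1.     0.002  0.001  0.001]
 [-0.    -0.28   0.96  -0.171]
 [ 0.     0.     0.     1.   ]] [[317.65016501   0.         252.85969491]
 [  0.         317.65016501 192.11862206]
 [  0.           0.           1.        ]]
shift [ 0.3767 -0.1993  0.0339] twist 34.943071353252776 or +-180; j6 -0.09548458656074758 pos [ 0.2734 -0.562   0.2139] tilt [-0.  0. -1.] yang -64.05692864674722
```

```bash
python3 -m crank '[[[0.377,-0.2,0.034],35],[[0.377,-0.2,0.034],35],[[0.377,-0.2,0.034],35],[[0.377,-0.2,0.034],35],[[0.377,-0.2,0.034],35],[[0.377,-0.2,0.034],35],[[0.377,-0.2,0.034],35],[[0.377,-0.2,0.034],35],[[0.377,-0.2,0.034],35],[[0.377,-0.2,0.034],35]]' 0.1
python3 -m crank '[[[0,0,0],0],[[0,0,0],0],[[0,0,0],0]]'
python3 - <<'E'
from h import *
st=r.get_state();im=r.get_image('wrist');save(im,'w1')
for q in ['needle_holder','caliper']:
    for d in r.masks_of(im,q): print(q,round(d['conf'],2),d['extent'],*[np.round(x,4) for x in axis(im,d['region'],.008,st)])
    for d in r.tip_of(im,q): print(q,round(d['conf'],2),d['point'],at(im,d['point'],.006,st).round(4))
plan([.525,-.218,.02],-9)
E
```

```text
t: 1.8
position: [0.5272, -0.2132, 0.1796]
ee_rot: [-3.131, 0.241, -0.0]
force: [1.0, -0.3, 0.6]
opening: 0.05
grip_force: 0.0
t: 2.1
position: [0.5244, -0.2183, 0.1801]
ee_rot: [3.131, -0.25, 0.0]
force: [-0.5, -0.4, 0.2]
opening: 0.0499
grip_force: 0.0
needle_holder 0.76 [337.7, 0.8, 22.1, 90.3] [ 0.6473 -0.3368] 168.2769 -0.0404 0.0428 [ 0.6461 -0.3365]
needle_holder 0.6 [244.4, 114.6, 17.1, 119.6] [ 0.5248 -0.219 ] 172.2339 -0.0666 0.0692 [ 0.5235 -0.2188]
needle_holder 0.56 [251.8, 178.1] [ 0.5215 -0.2171  0.006 ]
caliper 0.65 [114.3, 101.1, 43.6, 113.2] [ 0.5778 -0.0936] 159.9881 -0.048 0.0794 [ 0.5631 -0.0882]
caliper 0.98 [127.7, 161.8] [ 0.5619 -0.0832  0.006 ]
shift [0.0003 0.0002 0.16  ] twist -0.105900086821066 or +-180; j6 1.231239566429598 pos [ 0.5247 -0.2178  0.18  ] tilt [ 0. -0. -1.] yang -99.10590008682107
```

View pics/w1.png

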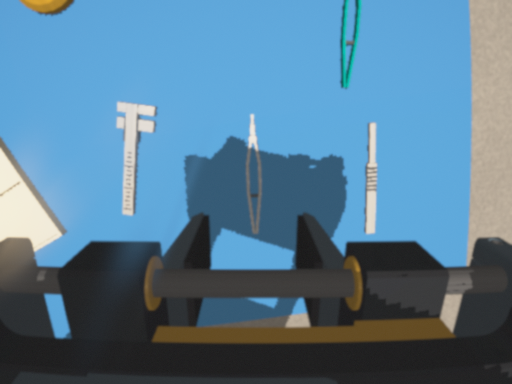

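The wrist view shows the steel holder upright in the image at about (253,175), with the caliper at (130,160), and both agree with the earlier fixes. I'll go down on the holder.

```bash
python3 -m crank '[[[-0.001,-0.001,0.04],-1],[[-0.001,-0.001,0.08],-1],[[-0.001,-0.001,0.12],-1],[[-0.001,-0.001,0.14],-1],[[-0.001,-0.001,0.155],-1],[[-0.001,-0.001,0.165],-1],[[-0.001,-0.001,0.174],-1],[[-0.001,-0.001,0.175],-1],[[-0.001,-0.001,0.175],-1]]'
python3 -m crank '[[[0,0,0],0],[[0,0,0],0],[[0,0,0],0],[[0,0,0],0],[[0,0,0],0],[[0,0,0],0],[[0,0,0],0]]' -1
```

```text
t: 3.25
position: [0.5243, -0.2162, 0.0052]
ee_rot: [3.134, -0.221, 0.001]
force: [0.2, -0.3, -0.1]
opening: 0.0502
grip_force: 0.0
t: 3.95
position: [0.5242, -0.2162, 0.0051]
ee_rot: [3.134, -0.221, 0.0]
force: [-0.7, -0.6, 5.0]
opening: 0.0156
grip_force: 30.0
```

```bash
python3 -m crank '[[[0,0,-0.03],0],[[0,0,-0.07],0],[[0,0,-0.1],0],[[0,0,-0.1],0]]'
python3 - <<'E'
from h import *
plan([.5018,.1123,.08],109.8)
E
```

```text
t: 4.35
position: [0.526, -0.217, 0.1085]
ee_rot: [3.131, -0.22, 0.009]
force: [0.5, -0.5, -0.6]
opening: 0.0158
grip_force: 30.0
shift [-0.0702 -0.3227  0.0275] twist 62.14492889688728 or +-180; j6 1.2150095854330503 pos [ 0.526  -0.217   0.1085] tilt [ 0.005 -0.003 -1.   ] yang -98.05507110311271
```

```bash
python3 -m crank '[[[-0.07,-0.323,0],-80],[[-0.07,-0.323,0],-80],[[-0.07,-0.323,0],-80],[[-0.07,-0.323,0],-80],[[-0.07,-0.323,0],-80],[[-0.07,-0.323,0],-80],[[-0.07,-0.323,0],-80],[[-0.07,-0.323,0],-80],[[-0.07,-0.323,0],-80],[[-0.07,-0.323,0],-80]]'
python3 -m crank '[[[0,0,0],-8],[[0,0,0],-16],[[0,0,0],-24],[[0,0,0],-32],[[0,0,0],-38],[[0,0,0],-38],[[0,0,0],-38],[[0,0,0],-38]]'
python3 - <<'E'
from h import *
st=r.get_state();im=r.get_image('wrist');save(im,'w2')
for q in ['long_bay','cross_bay']:
    for d in r.tip_of(im,q): print(q,round(d['conf'],2),d['point'],at(im,d['point'],.006,st).round(4))
plan([.5018,.1123,.009],109.8)
E
```

```text
t: 5.35
position: [0.4995, 0.1139, 0.1041]
ee_rot: [-2.536, -1.854, 0.002]
force: [-0.9, 0.2, -0.8]
opening: 0.0155
grip_force: 30.0
t: 6.15
position: [0.4999, 0.1135, 0.1046]
ee_rot: [-1.806, -2.57, 0.001]
force: [0.5, 0.4, 0.4]
opening: 0.0155
grip_force: 30.0
long_bay 0.88 [252.1, 193.9] [0.5016 0.1118 0.006 ]
cross_bay 0.58 [301.7, 50.3] [0.4982 0.2374 0.006 ]
shift [-0.0018  0.0013  0.0958] twist 0.07217542707903135 or +-180; j6 -0.24010326118830666 pos [0.5    0.1135 0.1048] tilt [-0.  0. -1.] yang 19.872175427079036
```

View pics/w2.png

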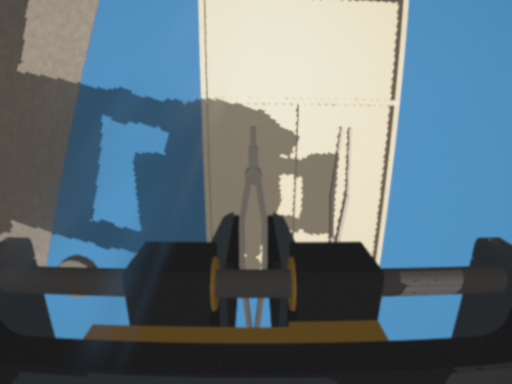

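The holder at (253,190) hangs straight over the empty long bay, between its walls at about (207,200) and (297,200). I'll lower it.

```bash
python3 -m crank '[[[-0.002,0.001,0.03],0],[[-0.002,0.001,0.06],0],[[-0.002,0.001,0.08],0],[[-0.002,0.001,0.087],0],[[-0.002,0.001,0.091],0],[[-0.002,0.001,0.094],0],[[-0.002,0.001,0.0955],0],[[-0.002,0.001,0.0955],0],[[-0.002,0.001,0.0955],0]]'
```

```text
t: 7.2
position: [0.502, 0.112, 0.0099]
ee_rot: [1.803, 2.572, 0.001]
force: [-0.4, -0.4, -1.0]
opening: 0.0159
grip_force: 30.0
```

Its height above the floor is about 1.8 mm, so I'll go down another 1.5 mm and release.

```bash
python3 -m crank '[[[0,0,0.001],0],[[0,0,0.0015],0],[[0,0,0.0015],0],[[0,0,0.0015],0]]'
python3 -m crank '[[[0,0,0],0],[[0,0,0],0],[[0,0,0],0],[[0,0,0],0],[[0,0,-0.01],0],[[0,0,-0.03],0],[[0,0,-0.06],0],[[0,0,-0.1],0],[[0,0,-0.13],0],[[0,0,-0.13],0]]' -0.3
python3 - <<'E'
from h import *
st=r.get_state();im=r.get_image('wrist');save(im,'w3')
for d in r.masks_of(im,'needle_holder'): print(round(d['conf'],2),d['extent'],*[np.round(x,4) for x in axis(im,d['region'],.010,st)])
plan([.5631-.003,-.0868,.15],-20)
E
```

```text
t: 7.6
position: [0.5018, 0.112, 0.0081]
ee_rot: [1.803, 2.572, 0.0]
force: [-1.3, -0.7, 4.6]
opening: 0.0154
grip_force: 30.0
t: 8.6
position: [0.5037, 0.1123, 0.1422]
ee_rot: [1.8, 2.569, 0.007]
force: [1.4, 0.7, -0.8]
opening: 0.032
grip_force: 0.0
0.75 [240.7, 117.0, 19.2, 127.6] [0.5038 0.1094] 110.0426 -0.0679 0.0672 [0.5039 0.1091]
shift [-0.2068 -0.0131 -0.0112] twist -50.054626182175184 or +-180; j6 -0.24464418591668347 pos [0.5019 0.112  0.1387] tilt [ 0.002  0.    -1.   ] yang 19.945373817824812
```

View pics/w3.png

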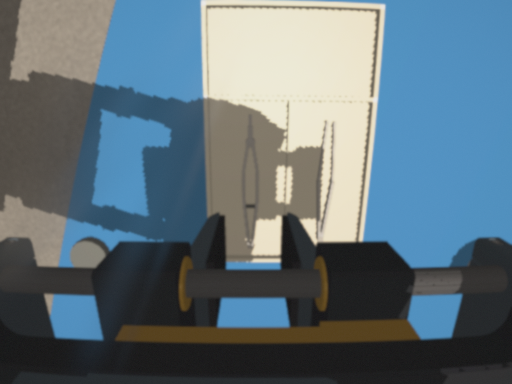

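The holder lies flat and straight in the long bay at (250,180), about 2 mm from the centre. Next, the caliper.

```bash
python3 -m crank '[[[-0.207,-0.013,-0.01],-50],[[-0.207,-0.013,-0.01],-50],[[-0.207,-0.013,-0.01],-50],[[-0.207,-0.013,-0.01],-50],[[-0.207,-0.013,-0.01],-50],[[-0.207,-0.013,-0.01],-50],[[-0.207,-0.013,-0.01],-50],[[-0.207,-0.013,-0.01],-50],[[-0.207,-0.013,-0.01],-50],[[-0.207,-0.013,-0.01],-50]]' 0.1
python3 - <<'E'
from h import *
st=r.get_state();im=r.get_image('wrist');save(im,'w4')
for d in r.masks_of(im,'caliper')[:2]:
    m=d['region'];print(round(d['conf'],2),d['extent'],*[np.round(x,4) for x in axis(im,m,.011,st)])
    v,u=np.nonzero(m);p=np.array([at(im,q,.011,st)[:2] for q in zip(u,v)])
    a=np.array([np.cos(np.radians(-20)),np.sin(np.radians(-20))])
    t=p@a;print('ext',t.min(),t.max())
    sel=(t>t.min()+.003)&(t<t.min()+.080);b=p[sel];c=b.mean(0);w,V=np.linalg.eigh(np.cov((b-c).T));g=V[:,1]*np.sign(V[0,1])
    print('beam centre',c,'deg',np.degrees(np.arctan2(g[1],g[0])))
    tt=p@g;o=c+g*((tt.min()+tt.max())/2-c@g);print('origin',o,'len',np.ptp(tt))
    plan([*o,.005],np.degrees(np.arctan2(g[1],g[0])))
E
```

```text
t: 9.7
position: [0.5598, -0.0868, 0.1475]
ee_rot: [-0.549, -3.092, -0.0]
force: [-0.6, 0.4, -0.3]
opening: 0.0497
grip_force: 0.0
0.58 [232.9, 120.1, 40.5, 121.9] [ 0.5747 -0.0927] 160.9069 -0.0499 0.0753 [ 0.5627 -0.0886]
ext 0.4965387152062159 0.6217619718859617
beam centre [ 0.54228373 -0.08127765] deg -16.469240116417268
origin [ 0.56288389 -0.08736767] len 0.1252712529153167
shift [-0.003   0.0004  0.1427] twist -3.6141331669588226 or +-180; j6 -1.479390917242232 pos [ 0.56   -0.0868  0.1477] tilt [-0.  0. -1.] yang 69.91662671662391
```

View pics/w4.png

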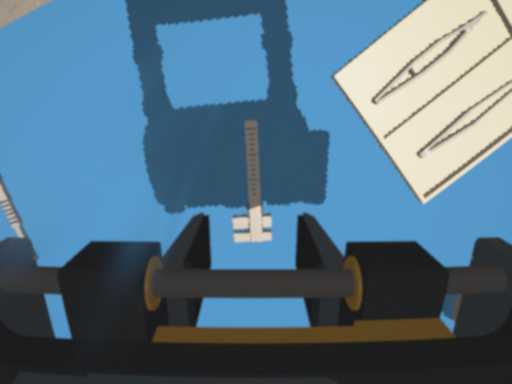

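The caliper beam runs from (251,122) to (256,240) with its jaws at the bottom, and the fitted length of 125 mm matches. I'll grip it about 3 mm behind the origin, clear of the slider.

```bash
python3 -m crank '[[[0,0.001,0.04],-3],[[0,0.001,0.08],-3],[[0,0.001,0.11],-3],[[0,0.001,0.125],-3],[[0,0.001,0.135],-3],[[0,0.001,0.14],-3],[[0,0.001,0.1425],-3],[[0,0.001,0.1425],-3],[[0,0.001,0.1425],-3]]'
python3 -m crank '[[[0,0,0],0],[[0,0,0],0],[[0,0,0],0],[[0,0,0],0],[[0,0,0],0],[[0,0,0],0],[[0,0,0],0]]' -1
python3 -m crank '[[[0,0,-0.02],0],[[0,0,-0.06],0],[[0,0,-0.1],0],[[0,0,-0.1],0],[[0,0,-0.1],0],[[0,0,-0.1],0]]'
python3 - <<'E'
from h import *
plan([.4972-.003,.2403-.001,.105],19.8)
E
```

```text
t: 10.7
position: [0.5609, -0.0862, 0.0061]
ee_rot: [0.466, 3.106, -0.0]
force: [-0.3, 0.4, 0.1]
opening: 0.0501
grip_force: 0.0
t: 11.4
position: [0.5604, -0.0861, 0.0054]
ee_rot: [0.466, 3.107, 0.0]
force: [-0.9, -0.2, 1.0]
opening: 0.0115
grip_force: 30.0
t: 12.0
position: [0.5598, -0.0859, 0.1046]
ee_rot: [-0.466, -3.105, -0.0]
force: [-0.4, 1.3, -0.6]
opening: 0.0111
grip_force: 30.0
shift [ 1.581e-01  2.917e-01 -2.000e-04] twist -36.857925334458386 or +-180; j6 -1.530857200088073 pos [ 0.5598 -0.0859  0.1046] tilt [-0.001  0.    -1.   ] yang 72.94207466554161
```

```bash
python3 -m crank '[[[0.158,0.292,0],-37],[[0.158,0.292,0],-37],[[0.158,0.292,0],-37],[[0.158,0.292,0],-37],[[0.158,0.292,0],-37],[[0.158,0.292,0],-37],[[0.158,0.292,0],-37],[[0.158,0.292,0],-37],[[0.158,0.292,0],-37],[[0.158,0.292,0],-37]]'
python3 - <<'E'
from h import *
st=r.get_state();im=r.get_image('wrist');save(im,'w5')
for q in ['long_bay','cross_bay']:
    for d in r.tip_of(im,q): print(q,round(d['conf'],2),d['point'],at(im,d['point'],.006,st).round(4))
for d in r.masks_of(im,'caliper')[:2]: print(d['conf'],d['extent'],*[np.round(x,4) for x in axis(im,d['region'],.11,st)])
plan([.4972-.003,.2403-.001,.0085],19.8)
E
```

```text
t: 13.0
position: [0.4948, 0.2384, 0.1047]
ee_rot: [0.543, -3.093, 0.001]
force: [1.0, -0.2, -0.3]
opening: 0.0114
grip_force: 30.0
long_bay 0.83 [111.4, 150.2] [0.5024 0.1095 0.006 ]
cross_bay 0.9 [252.9, 195.3] [0.4987 0.2388 0.006 ]
0.89 [238.1, 134.3, 28.3, 194.7] [0.4863 0.2342] -159.8985 -0.0696 0.0511 [0.495  0.2374]
shift [0.0007 0.0011 0.0968] twist 0.06102005041736902 or +-180; j6 -1.5772291154917994 pos [0.4952 0.2385 0.1053] tilt [-0. -0. -1.] yang 109.86102005041737
```

View pics/w5.png

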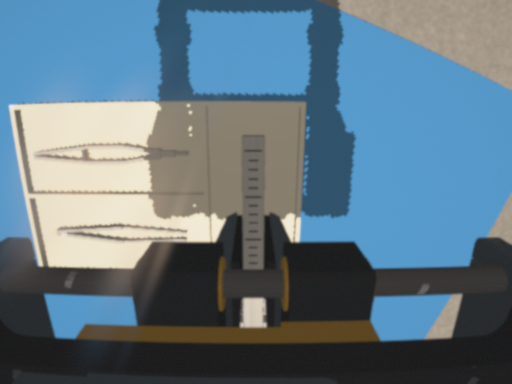

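The caliper at (253,200) hangs centred and straight over the cross bay, whose walls are at about (208,160) and (300,160). I'll lower it.

```bash
python3 -m crank '[[[0,0.001,0.03],0],[[0,0.001,0.06],0],[[0,0.001,0.08],0],[[0,0.001,0.087],0],[[0,0.001,0.091],0],[[0,0.001,0.094],0],[[0,0.001,0.0955],0],[[0,0.001,0.0955],0],[[0,0.001,0.0955],0],[[0,0.001,0.0955],0]]'
```

```text
t: 14.2
position: [0.4949, 0.2404, 0.0103]
ee_rot: [-0.544, 3.094, 0.0]
force: [-0.8, 0.8, -0.6]
opening: 0.0113
grip_force: 30.0
```

```bash
python3 -m crank '[[[0,0,0.001],0],[[0,0,0.0017],0],[[0,0,0.0017],0],[[0,0,0.0017],0]]'
python3 -m crank '[[[0,0,0],0],[[0,0,0],0],[[0,0,0],0],[[0,0,0],0],[[0,0,-0.01],0],[[0,0,-0.03],0],[[0,0,-0.06],0],[[0,0,-0.1],0],[[0,0,-0.14],0],[[0,0,-0.18],0]]' -0.35
python3 -m crank '[[[0.06,0,-0.05],0],[[0.06,0,-0.05],0],[[0.06,0,-0.05],0],[[0.06,0,-0.05],0],[[0.06,0,-0.05],0]]'
python3 - <<'E'
from h import *
st=r.get_state();im=r.get_image('wrist');save(im,'w6')
for q in ['needle_holder','caliper']:
    for d in r.masks_of(im,q)[:2]: print(q,round(d['conf'],2),*[np.round(x,4) for x in axis(im,d['region'],.012,st)])
E
```

```text
t: 14.6
position: [0.4947, 0.2404, 0.0084]
ee_rot: [-0.544, 3.094, 0.0]
force: [-1.4, -0.3, 6.1]
opening: 0.0116
grip_force: 30.0
t: 15.6
position: [0.4943, 0.2402, 0.1906]
ee_rot: [-0.544, 3.094, 0.0]
force: [0.5, 0.7, -0.6]
opening: 0.0296
grip_force: 0.0
t: 16.1
position: [0.4386, 0.22, 0.2379]
ee_rot: [0.544, -3.094, 0.0]
force: [0.7, -0.2, -0.2]
opening: 0.0294
grip_force: 0.0
needle_holder 0.93 [0.5059 0.1069] 110.4331 -0.0633 0.069 [0.5048 0.1096]
caliper 0.64 [0.507 0.155] 107.7569 -0.1275 0.1235 [0.5076 0.1531]
caliper 0.62 [0.5103 0.2433] -161.8819 -0.0503 0.0761 [0.4981 0.2393]
```

View pics/w6.png

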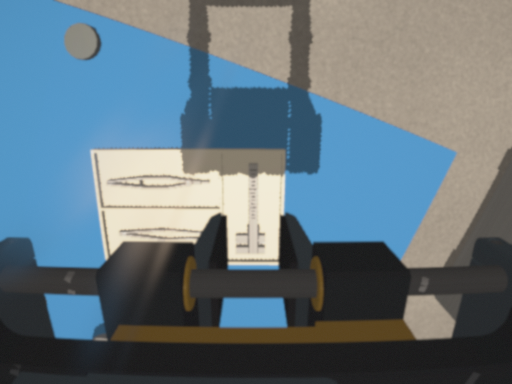

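Both instruments lie in their bays: the holder at (160,182) and the caliper at (253,210). Each is within about 4 mm of its centre and straight along the bay, and the arm is clear.

```bash
python3 -c "
from bench import r
print(r.finish_job())"
```

```text
the job is handed in; nothing more can be done
None
```

I handed the job in at about 16 s: in the last camera check the needle holder lay in the empty long compartment and the caliper in the crosswise one, each within about 4 mm of centre and straight, with the arm clear; no verdict was returned.

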